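# Close the flushing pot and hold its purge slide open at the index

## Task

Put the cover that fits, the larger of the two, on the flushing pot so that it sits seated and level, and let go of it. Then pull the stand's spring-return purge slide out by its upright handle until its pointer stands opposite the index clip on the rail, and keep holding it there: the program finishes while the gripper still holds the slide at the index. Leave the index clip as it is set and the other things on the bench where they are.

Things in the scene. Friction and masses are not known exactly. Their poses are not given: they have to be found in the camera images.
- pot_stand: Flushing stand, fixed: grey base plate 295 x 120 x 12 mm, at its far end an open pot (84 mm outside, mouth 71 mm, 50 mm tall), before it a valve block and spring barrel up to 49 mm high, ending at x = -47 mm. Origin on the bench; x points from handle to pot, z up; plate x -180 to +115, y -60 to +60 mm; pot centre x = +60 mm. The slide is pulled along -x, away from the pot.
- pot_rim (a point): Centre of the pot's mouth, in the plane of its rim, 62 mm above the bench; axes as the stand's.
- cover: The larger loose cover, lying knob up: disc 90 mm across (8 to 14 mm above the origin), under it a spigot 66 mm across, 8 mm deep, that enters the pot's mouth; on top a round knob 28 mm across (20 to 46 mm up). Origin: centre of the spigot's underside, z up. Seated, the disc rests on the rim and the origin is 8 mm below pot_rim. 0.18 to 0.35 kg.
- small_cover: The smaller loose cover of the same form, 60 mm across, knob 22 mm across, 46 mm high; too small for the pot. Not used. It may lie on either side of the stand.
- handle_grip (a point): Grip point on the axis of the slide's upright handle, a dark round post 16 mm thick from 54 to 98 mm above the bench, top at 102 mm; this point is 77 mm above the bench, axes as the stand's. With the slide home it is at stand x = -85 mm, y = 0. Nothing else within 60 mm of the handle is higher than 49 mm.
- purge_slide (a joint): How far the slide is pulled out, m: 0 home, stop at 0.085. A spring pulls it home: 4 N at 0, 1 N more for each 10 mm. It goes home when let go.
- pointer_tip (a point): Tip of the pointer that stands out sideways (+y of the stand) from the slide at the handle's foot, 37 mm above the bench.
- index_clip (a joint): Where the index clip is set on the rail, m: equal to the purge_slide value at which the pointer is level with it (0.034 to 0.060). Friction keeps it there.
- index_tip (a point): Tip of the index clip's fin, which points from the rail towards the slide, 37 mm above the bench. Level with each other: pointer_tip and index_tip have the same x in the stand's frame (they stand side by side, 1 mm apart in y).
- rotor: Grey metal drum, 41 mm across, 34 mm high; a bystander, origin at the centre of its underside.
- spanner_left: Open-ended spanner, 132 mm long; a bystander, origin at the centre of its underside.
- bush: Plain metal bush standing on end, 27 mm across, 26 mm high; a bystander, origin at the centre of its underside.
- retainer_0: Light metal ring, 32 mm across, 14 mm high; a bystander, origin at the centre of its underside.
- piston_b: Grey piston, 37 mm; a bystander, origin at the centre of its underside.
- spool_valve: Small turned metal spool, 33 mm across, 34 mm high; a bystander, origin at the centre of its underside.
Things that resemble listed ones, but are neither listed nor needed, are in the scene too. Leave any purple look-alike of the cover alone. Leave any turquoise look-alike of the small_cover alone.

How it is judged:
By the outcome, as a careful person would: the job done as asked, in the order asked, and still so for the second after the job is handed in, while the arm keeps its last pose, push and grip.
It also fails if it takes over 54 s, if anything falls off the work surface, if the arm or the gripper's body presses on something with over 40 N, if the wrist force passes 120 N, or if a joint passes its speed limit or range.

## Robot

A 6-joint arm with a two-finger parallel gripper is mounted at the origin on a cart in front of the work surface, level with it; the furniture and walls round the work are solid. World frame = base frame: x ahead of the robot, y to its left, z up, the work surface at z = 0. Lengths are in m, angles in rad, forces in N, time in s.
With the tool pointing down it reaches from about 0.375 to 0.9 m from the base axis. Payload 3.1 kg.
Tool frame: the origin (TCP) lies at the very end of the fingers, on their centre line; the grasp point (between the pads) lies 19 mm behind it (r.grasp_offset is the distance from the TCP to the grasp point, in m); z points along the fingers, y is the line along which they close (so a half turn about z gives the same grasp; the last joint's range is limited). The gripper opens to 85 mm and grips with 20 to 120 N. Pads are 22 mm wide; open, the fingers measure 114 mm over their backs; the gripper's body (76 mm by 85 mm) begins 54 mm behind the grasp point. The pads swing forward as they close: fully open they stand 13 mm farther back than shut.
Start: joints at [1.165, 0.527, 1.433, -0, 1.181, -0.178], TCP at [0.14, 0.609, 0.231] pointing down, gripper open.
Joint ranges: [-3.08, 3.08], [-0.75, 2.2], [0.22, 2.44], [-1.43, 4.57], [0, 2.65], [-2.85, 2.85]. Speed limits (rad/s): [2.79, 2.79, 3.14, 3.14, 3.14, 3.14].

## Interface

Orientations are given as a unit quaternion [w, x, y, z].
In Python, from station import r gives the robot as it stands.
- The arm moves only by the tool apply_moves, never from a script. Its argument "targets" is a list of rows, each an object of numbers: "grip": the opening in per cent of the stroke, from 0 (shut) to 100 (fully open); "tx", "ty", "tz": the shift along the tool's x, y, z in cm; "yaw": the turn about the tool's z in rad. In form: [{"grip": .., "tx": .., "ty": .., "tz": .., "yaw": ..}, ...]. A call has 1 to 5 rows; each row is the pose to reach, as a shift and turn from the pose commanded when the call began, along the tool's axes at that moment; what a row does not reach only later rows make up. A row lasts 1/10 s, in which the tool goes at most 50 mm and 8.59 degrees, less where a joint would pass 70% of its speed; a pose out of reach is approached as far as the arm can. A call with a gripper value outside its range is refused whole. The fingers move at their own pace and stop on an object; the grip force is fixed at half the most. Time passes only in rows, so rows that repeat a pose let the fingers close. It gives the time, the measured TCP pose, the force, the opening and the grip force at its end, in the units of the state.
- r.read_state(): the state, without advancing time (a new reading comes with each control period).
- r.camera(name): name is "scene" or "top" or "wrist"; returns the picture (400x640x3 uint8, red, green, blue); there is no depth.
- r.camera_model(name): a dict with "camera_matrix" (3x3 intrinsics, pixels), "k1" (the pictures are not rectified: a ray, as slopes to the right and down, at radius r is drawn at 1 + k1 r^2 times it, then the intrinsics apply), "extrinsics" (4x4, takes a point from camera to world coordinates); the wrist camera has in their place "T_tool_cam" (4x4, takes a point from camera to tool coordinates, whose origin is the TCP and whose axes are the flange's). Camera axes: x right, y up, looking along -z (the intrinsics and any distortion apply to the point x, -y, -z); pixel columns grow to the right and rows downward; lengths in m; the calibration is good to about 2 mm. A picture is of the moment at which its call begins: read the wrist's pose just before it. camera_model takes no time and is no camera call.
- r.sign_off(): hands the job in; it is judged then, once.
The state is a dict: "t": time; "joint_pos": joint angles; "joint_velocities": joint speeds; "effort": joint torques, N m; "ee_pos": TCP position; "tcp_rot": TCP orientation; "ft_force": force on the tool from outside, world axes, zero at the start; "moment": the same for the moment, N m; "width": finger opening in m; "grasp_force": force on a finger pad.
Only numpy, scipy, OpenCV 4.12 (cv2) and the standard library are available. Lean on these libraries where they do the work, as an engineer would, in place of code of your own. Each camera call takes 0.05 s, during which the arm holds its last target. There are 200 camera calls.

## Working session

There is one attempt and no reset: what is moved stays moved. The work goes in short steps, Python scripts to look and compute and a tool call to move; the robot and the scene stay as the last step left them, time stands still between calls to the robot, and variables do not carry over. Pictures are saved under pics/ and viewed, at most 10 in all, crops included, and the job is handed in when it is done.

Besides the shell and the picture viewer there is one more tool, called after ">>>" as a command line: name --argument value ..., lists and objects as JSON in quotes. apply_moves: Moves the arm, as the interface text tells. Its arguments: {"type":"object","properties":{"targets":{"type":"array"}},"required":["targets"]}

```bash
mkdir -p pics
cat > h.py <<'E'
import numpy as np, cv2
from station import r
def save(n,f):
    im=r.camera(n); cv2.imwrite(f,im[:,:,::-1]); return im
def ext(n,st=None):
    m=r.camera_model(n)
    if 'extrinsics' in m: return m,np.array(m['extrinsics'])
    st=st or r.read_state()
    from scipy.spatial.transform import Rotation as R
    q=st['tcp_rot']; T=np.eye(4); T[:3,:3]=R.from_quat([q[1],q[2],q[3],q[0]]).as_matrix(); T[:3,3]=st['ee_pos']
    return m,T@np.array(m['T_tool_cam'])
def ray(n,uv,st=None):
    m,T=ext(n,st); K=np.array(m['camera_matrix']); k=m['k1']
    d=cv2.undistortPoints(np.array([[uv]],float),K,np.array([k,0,0,0,0.]))[0,0]
    return T[:3,3],T[:3,:3]@np.array([d[0],-d[1],-1])
def at(n,uv,z,st=None):
    o,d=ray(n,uv,st); return o+d*(z-o[2])/d[2]
def proj(n,p,st=None):
    m,T=ext(n,st); c=np.linalg.inv(T)@np.append(p,1); x=np.array([c[0],-c[1],-c[2]]); x=x/x[2]
    s=1+m['k1']*(x[0]**2+x[1]**2); K=np.array(m['camera_matrix']); return (K@[x[0]*s,x[1]*s,1])[:2]
E
python3 - <<'E'
from h import *
a=save('top','pics/top.png');b=save('scene','pics/scene.png')
for n in('top','scene'):
    m=r.camera_model(n);print(n,m['camera_matrix'],m['k1'],np.round(m['extrinsics'],3).tolist())
print(r.camera_model('wrist')); print(r.read_state())
E
```

```text
top [[385.56711727   0.         323.73400422]
 [  0.         385.56711727 208.15565399]
 [  0.           0.           1.        ]] 0.01131951202958591 [[-0.036, 0.973, -0.227, 0.294], [-0.999, -0.035, 0.006, -0.024], [-0.002, 0.227, 0.974, 1.141], [0.0, 0.0, 0.0, 1.0]]
scene [[407.47426003   0.         330.04369526]
 [  0.         407.47426003 197.5497443 ]
 [  0.           0.           1.        ]] 0.016302793737414577 [[0.789, 0.475, -0.391, 0.1], [-0.615, 0.606, -0.504, -0.571], [-0.003, 0.638, 0.77, 0.885], [0.0, 0.0, 0.0, 1.0]]
{'camera_matrix': array([[298.84742256,   0.        , 317.58771439],
       [  0.        , 298.84742256, 197.10367161],
       [  0.        ,   0.        ,   1.        ]]), 'k1': 0.00827213838521037, 'T_tool_cam': array([[ 2.03895328e-04,  9.53990173e-01,  2.99837803e-01,
         7.75524632e-02],
       [ 9.99999955e-01, -1.28345482e-04, -2.71663511e-04,
         8.92559308e-04],
       [-2.20681493e-04,  2.99837845e-01, -9.53990156e-01,
        -1.43510168e-01],
       [ 0.00000000e+00,  0.00000000e+00,  0.00000000e+00,
         1.00000000e+00]])}
{'t': 0.1, 'joint_pos': array([ 1.16549536e+00,  5.28391567e-01,  1.43375747e+00, -7.32480837e-06,
        1.18144502e+00, -1.78535448e-01]), 'joint_velocities': array([-9.29449727e-04, -2.50713668e-03, -2.90693670e-03,  5.21513642e-04,
       -1.69734773e-05, -1.40232434e-03]), 'effort': array([ 5.28782778e-05, -4.43303812e+01, -1.78586483e+01, -1.86304237e-04,
        3.92316244e-03,  1.06184612e-05]), 'ee_pos': array([0.1402522 , 0.6083954 , 0.23042553]), 'tcp_rot': array([-2.84747667e-04,  1.13138537e-01,  9.93578719e-01, -9.59338767e-04]), 'ft_force': array([ 0.65551947, -0.93130703,  0.35466271]), 'moment': array([-0.02559978,  0.05119135, -0.04334557]), 'grasp_force': 0.0, 'width': 0.0851930477320686}
```

View pics/top.png

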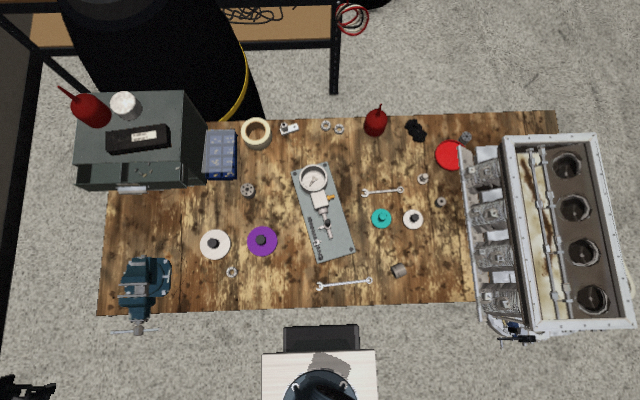

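View pics/scene.png

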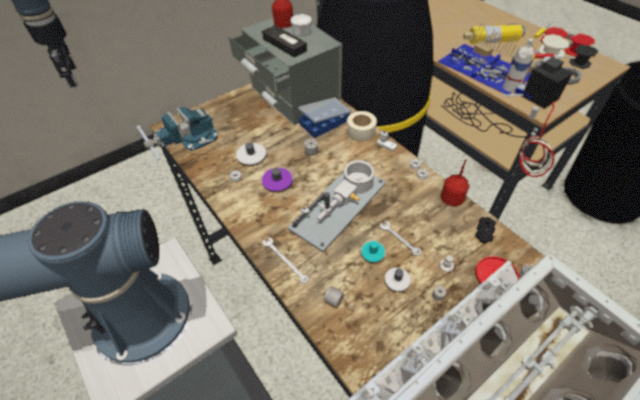

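Top view: candidates for the cover are white (215,244), purple (262,240), small white (413,218) and turquoise (381,218). The large white disc fits: it is the larger of the two and neither purple nor turquoise. The stand's pot is at (314,178) and its handle is near (327,225). I'll measure these and confirm in a crop.

Run:
```python
from h import *
a=cv2.imread('pics/top.png')
hsv=cv2.cvtColor(a,cv2.COLOR_BGR2HSV)
def blob(mask,c,rad=30):
    m=np.zeros_like(mask); cv2.circle(m,c,rad,255,-1); m&=mask
    cs,_=cv2.findContours(m,cv2.RETR_EXTERNAL,cv2.CHAIN_APPROX_NONE); return max(cs,key=cv2.contourArea)
white=((hsv[:,:,1]<60)&(hsv[:,:,2]>150)).astype(np.uint8)*255
for nm,c,z in(('cover',(215,244),.014),('small',(413,218),.014),('pot',(314,178),.062)):
    k=blob(white,c,24); e=cv2.fitEllipse(cv2.convexHull(k))
    p=at('top',e[0],z); 
    l=at('top',(e[0][0]-e[1][0]/2,e[0][1]),z);rr=at('top',(e[0][0]+e[1][0]/2,e[0][1]),z)
    print(nm,np.round(e[0],1),np.round(e[1],1),np.round(p,4),'dia',np.linalg.norm(l-rr))
# plate: corners from view
for uv in((291,174),(327,163),(355,250),(318,262)): print(uv,np.round(at('top',uv,.012),4))
c1=cv2.resize(a[205:285,180:300],None,fx=3.3,fy=3.3,interpolation=3)
c2=cv2.resize(a[150:275,275:370],None,fx=4.2,fy=4.2,interpolation=3)
H=max(c1.shape[0],c2.shape[0]); o=np.zeros((H,c1.shape[1]+c2.shape[1],3),np.uint8)
o[:c1.shape[0],:c1.shape[1]]=c1;o[:c2.shape[0],c1.shape[1]:]=c2
c3=cv2.resize(a[195:240,365:435],None,fx=3.3,fy=3.3,interpolation=3);o[270:270+c3.shape[0],:c3.shape[1]]=c3
print(o.shape);cv2.imwrite('pics/crop.png',o)
```

```text
cover [214.5 243.8] [29.3 31.3] [0.4603 0.2941 0.014 ] dia 0.0860534147762327
small [412.7 218.8] [19.1 20.6] [ 0.5138 -0.2938  0.014 ] dia 0.05668639140943052
pot [314.1 182. ] [39.3 44. ] [ 0.6242 -0.0047  0.062 ] dia 0.11457503214937899
(291, 174) [0.6678 0.0661 0.012 ]
(327, 163) [ 0.6994 -0.0456  0.012 ]
(355, 250) [ 0.4274 -0.1174  0.012 ]
(318, 262) [ 0.3964 -0.0079  0.012 ]
(525, 795, 3)
```

View pics/crop.png

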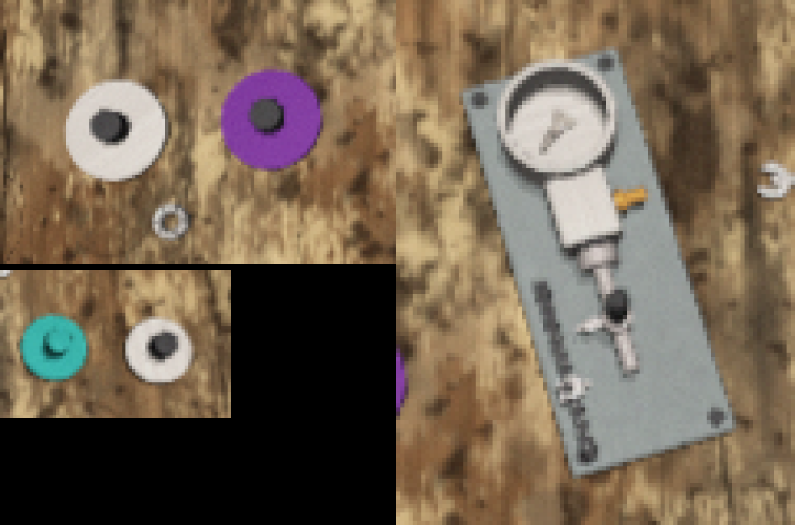

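The crop confirms it: the large white cover with dark knob is at top (214.5,243.8) and measures about 88 mm across. The small white one is about 57 mm, and the purple and turquoise discs are look-alikes. The stand's yaw is about 15°, and the handle is at about (327,222). Next I go above the cover.

```bash
cat >> h.py <<'E'
def shift(p,st=None):
    st=st or r.read_state()
    from scipy.spatial.transform import Rotation as R
    q=st['tcp_rot']; Rm=R.from_quat([q[1],q[2],q[3],q[0]])
    return np.round(Rm.inv().apply(np.array(p)-st['ee_pos'])*100,2)
def yaw_x(st=None):  # world heading of tool x
    st=st or r.read_state(); from scipy.spatial.transform import Rotation as R
    q=st['tcp_rot']; v=R.from_quat([q[1],q[2],q[3],q[0]]).as_matrix()[:,0]; return np.arctan2(v[1],v[0])
E
python3 -c "
from h import *
print(shift([.46,.294,.23]),yaw_x())"
```

```text
[-38.22 -23.45   0.08] 2.914829583050785
```

>>> apply_moves --targets '[{"grip": 100,"tx": -4,"ty": -2.5,"tz": 0,"yaw": 0},{"grip": 100,"tx": -8,"ty": -5,"tz": 0,"yaw": 0},{"grip": 100,"tx": -12,"ty": -7.4,"tz": 0,"yaw": 0},{"grip": 100,"tx": -16,"ty": -9.8,"tz": 0,"yaw": 0},{"grip": 100,"tx": -20,"ty": -12.3,"tz": 0,"yaw": 0}]'

```text
t: 0.6
ee_pos: [0.3086, 0.4427, 0.231]
tcp_rot: [-0.0, 0.113, 0.994, -0.0]
ft_force: [1.7, 0.6, -0.2]
width: 0.0849
grasp_force: 0.0
```

>>> apply_moves --targets '[{"grip": 80,"tx": -4,"ty": -2.5,"tz": 2,"yaw": 0},{"grip": 80,"tx": -8,"ty": -5,"tz": 4,"yaw": 0},{"grip": 80,"tx": -12,"ty": -7.4,"tz": 6,"yaw": 0},{"grip": 80,"tx": -16,"ty": -9.8,"tz": 8,"yaw": 0},{"grip": 80,"tx": -18.2,"ty": -11.2,"tz": 9,"yaw": 0}]'

```text
t: 1.1
ee_pos: [0.4614, 0.2916, 0.1397]
tcp_rot: [-0.001, 0.114, 0.993, -0.001]
ft_force: [-0.0, 0.8, 0.6]
width: 0.0684
grasp_force: 0.0
```

>>> apply_moves --targets '[{"grip": 80,"tx": 0,"ty": 0,"tz": 0,"yaw": 0},{"grip": 80,"tx": 0,"ty": 0,"tz": 0,"yaw": 0}]'

```text
t: 1.3
ee_pos: [0.4597, 0.2935, 0.1407]
tcp_rot: [-0.001, 0.114, 0.993, -0.0]
ft_force: [-0.2, 0.6, 0.5]
width: 0.0684
grasp_force: 0.0
```

Run:
```python
from h import *
st=r.read_state(); print(st['t'],st['ee_pos'])
a=save('wrist','pics/w1.png')[:,:,::-1].copy(); hsv=cv2.cvtColor(a,cv2.COLOR_BGR2HSV)
print('exp knob px',proj('wrist',[.46,.294,.046],st))
w=((hsv[:,:,1]<60)&(hsv[:,:,2]>150)).astype(np.uint8)*255
cs,_=cv2.findContours(w,cv2.RETR_EXTERNAL,cv2.CHAIN_APPROX_NONE)
for c in cs:
    if cv2.contourArea(c)>1500:
        e=cv2.fitEllipse(cv2.convexHull(c)); print(np.round(e,1) if 0 else e, np.round(at('wrist',e[0],.014,st),4))
```

```text
1.3 [0.45969199 0.29347435 0.14067324]
exp knob px [317.22168186 200.5717865 ]
((318.1439208984375, 189.08908081054688), (87.48800659179688, 93.71365356445312), 89.41218566894531) [0.4593 0.295  0.014 ]
```

View pics/w1.png

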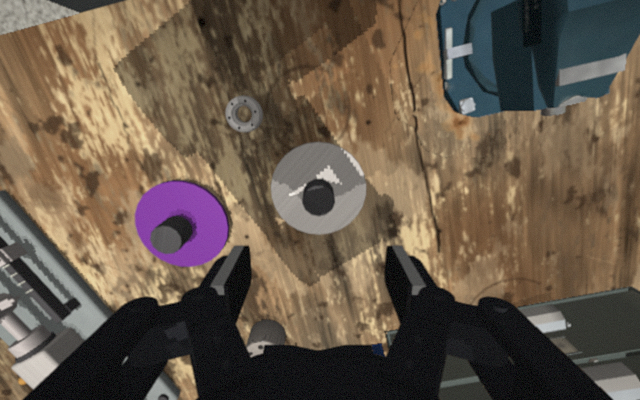

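The wrist view shows the white cover at (318,189) with its dark knob at (319,197), under the gripper as expected. I descend and grasp the knob.

>>> apply_moves --targets '[{"grip": 80,"tx": 0,"ty": 0.1,"tz": 3.5,"yaw": 0},{"grip": 80,"tx": 0,"ty": 0.1,"tz": 7,"yaw": 0},{"grip": 80,"tx": 0,"ty": 0.1,"tz": 10,"yaw": 0},{"grip": 80,"tx": 0,"ty": 0.1,"tz": 12,"yaw": 0},{"grip": 50,"tx": 0,"ty": 0.1,"tz": 12,"yaw": 0}]'

```text
t: 1.85
ee_pos: [0.4573, 0.2957, 0.0195]
tcp_rot: [-0.002, 0.112, 0.994, -0.001]
ft_force: [-0.1, -0.0, 0.1]
width: 0.0554
grasp_force: 0.0
```

>>> apply_moves --targets '[{"grip": 0,"tx": 0,"ty": 0,"tz": 0,"yaw": 0},{"grip": 0,"tx": 0,"ty": 0,"tz": 0,"yaw": 0},{"grip": 0,"tx": 0,"ty": 0,"tz": 0,"yaw": 0},{"grip": 0,"tx": 0,"ty": 0,"tz": 0,"yaw": 0},{"grip": 0,"tx": 0,"ty": 0,"tz": 0,"yaw": 0}]'

```text
t: 2.35
ee_pos: [0.4604, 0.2959, 0.023]
tcp_rot: [0.001, 0.113, 0.994, 0.001]
ft_force: [-3.1, 2.1, 7.0]
width: 0.0262
grasp_force: 59.8
```

>>> apply_moves --targets '[{"grip": 0,"tx": 0,"ty": 0,"tz": -1,"yaw": 0},{"grip": 0,"tx": 0,"ty": 0,"tz": -3,"yaw": 0},{"grip": 0,"tx": 0,"ty": 0,"tz": -6,"yaw": 0},{"grip": 0,"tx": 0,"ty": 0,"tz": -10,"yaw": 0},{"grip": 0,"tx": 0,"ty": 0,"tz": -14,"yaw": 0}]'

```text
t: 2.85
ee_pos: [0.4595, 0.2945, 0.1626]
tcp_rot: [-0.001, 0.113, 0.994, -0.0]
ft_force: [0.8, 0.0, -3.5]
width: 0.026
grasp_force: 59.7
```

```bash
python3 -c "
from h import *
print(shift([.66,.13,.17]),yaw_x(),r.read_state()['ft_force'])"
```

```text
[-23.24 -11.52  -0.75] 2.9145754196047737 [ 7.87936353e-01  2.70735880e-03 -3.50422175e+00]
```

>>> apply_moves --targets '[{"grip": 0,"tx": -4,"ty": -2,"tz": -0.7,"yaw": 0},{"grip": 0,"tx": -8,"ty": -4,"tz": -0.7,"yaw": 0},{"grip": 0,"tx": -12,"ty": -6,"tz": -0.7,"yaw": 0},{"grip": 0,"tx": -16,"ty": -8,"tz": -0.7,"yaw": 0},{"grip": 0,"tx": -20,"ty": -10,"tz": -0.7,"yaw": 0}]'

```text
t: 3.35
ee_pos: [0.6331, 0.1511, 0.1687]
tcp_rot: [-0.0, 0.113, 0.994, -0.0]
ft_force: [0.5, 1.6, -3.5]
width: 0.0261
grasp_force: 59.7
```

>>> apply_moves --targets '[{"grip": 0,"tx": -2,"ty": -1,"tz": 0,"yaw": 0},{"grip": 0,"tx": -3.2,"ty": -1.5,"tz": 0,"yaw": 0},{"grip": 0,"tx": -3.2,"ty": -1.5,"tz": 0,"yaw": 0},{"grip": 0,"tx": -3.2,"ty": -1.5,"tz": 0,"yaw": 0}]'

```text
t: 3.75
ee_pos: [0.6587, 0.1316, 0.1679]
tcp_rot: [-0.001, 0.113, 0.994, 0.0]
ft_force: [-1.1, 0.1, -4.6]
width: 0.0257
grasp_force: 59.7
```

Run:
```python
from h import *
st=r.read_state(); print(st['t'],st['ee_pos'],proj('wrist',[.635,-.002,.062],st),proj('wrist',[.497,-.04,.1],st))
save('wrist','pics/w2.png')
```

```text
3.75 [0.65866062 0.1316427  0.16792939] [162.33591604 204.02636298] [-8.59538003 32.99488765]
```

View pics/w2.png

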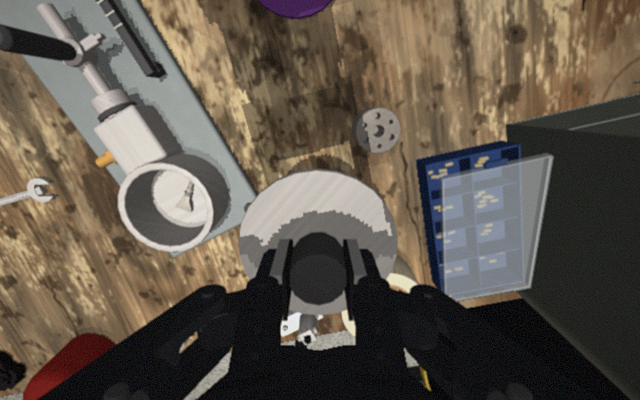

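The wrist view shows the pot's rim at about (166,204), its handle top at about (0,35) on the left edge, and the held cover level at (318,245). I'll measure the rim and the held disc.

Run:
```python
from h import *
from scipy.optimize import least_squares
st=r.read_state(); a=cv2.imread('pics/w2.png'); g=cv2.GaussianBlur(cv2.cvtColor(a,cv2.COLOR_BGR2GRAY),(3,3),0).astype(float)
def scan(c,angs,r0,r1,sgn):
    P=[]
    for t in angs:
        rr=np.arange(r0,r1,.5); x=c[0]+rr*np.cos(t);y=c[1]+rr*np.sin(t)
        v=cv2.remap(g.astype(np.float32),x.astype(np.float32)[None],y.astype(np.float32)[None],1)[0]
        d=(v[4:]-v[:-4])*sgn; i=d.argmax(); P.append((x[i+2],y[i+2]))
    return P
def circ(P,z):
    Q=np.array([at('wrist',p,z,st)[:2] for p in P])
    s=least_squares(lambda q:np.hypot(*(Q-q[:2]).T)-q[2],[*Q.mean(0),.04],loss='soft_l1',f_scale=.001)
    res=np.abs(s.fun); return np.round(s.x,4),np.round(np.median(np.abs(np.hypot(*(Q-s.x[:2]).T)-s.x[2])),4)
A=np.radians
# image y down: block lies up-left (225-265deg)
print('outer',circ(scan((167,204),A(np.arange(-60,190,5)),38,56,-1),.062))
print('inner',circ(scan((170,203),A(np.arange(-180,180,5)),28,46,+1),.062))
print('disc',circ(scan((318,247),A(np.arange(190,352,4)),62,92,-1),st['ee_pos'][2]-.009))
print(st['ee_pos'])
```

```text
outer (array([ 0.6394, -0.0007,  0.0416]), np.float64(0.0002))
inner (array([6.396e-01, 6.000e-04, 3.610e-02]), np.float64(0.0006))
disc (array([0.6569, 0.1327, 0.0427]), np.float64(0.0004))
[0.65837783 0.13208396 0.16798162]
```

```bash
python3 -c "
from h import *
print(shift([.6394,-.0007,.095]))"
```

```text
[ -1.14 -13.37   7.3 ]
```

>>> apply_moves --targets '[{"grip": 0,"tx": -0.3,"ty": -4,"tz": 0,"yaw": 0},{"grip": 0,"tx": -0.7,"ty": -8,"tz": 0,"yaw": 0},{"grip": 0,"tx": -1.1,"ty": -12,"tz": 2,"yaw": 0},{"grip": 0,"tx": -1.1,"ty": -13.4,"tz": 5,"yaw": 0},{"grip": 0,"tx": -1.1,"ty": -13.4,"tz": 7.3,"yaw": 0}]'

```text
t: 4.3
ee_pos: [0.6391, -0.0033, 0.0947]
tcp_rot: [-0.001, 0.114, 0.993, -0.0]
ft_force: [0.1, 0.6, -4.0]
width: 0.026
grasp_force: 60.0
```

>>> apply_moves --targets '[{"grip": 0,"tx": 0,"ty": 0,"tz": 0,"yaw": 0},{"grip": 0,"tx": 0,"ty": 0,"tz": 0,"yaw": 0},{"grip": 0,"tx": 0,"ty": 0,"tz": 0,"yaw": 0}]'

```text
t: 4.6
ee_pos: [0.642, -0.0011, 0.097]
tcp_rot: [0.002, 0.112, 0.994, -0.0]
ft_force: [0.4, -0.9, -3.1]
width: 0.0259
grasp_force: 60.1
```

Run:
```python
from h import *
st=r.read_state(); print(st['ee_pos'],shift([.6394,-.0007,.095]))
a=save('wrist','pics/w3.png');b=save('scene','pics/s3.png');c=save('top','pics/t3.png')
o=np.zeros((600,800,3),np.uint8)
p=proj('scene',[.64,0,.07]).astype(int); q=proj('top',[.64,0,.07]).astype(int)
f=lambda im,p:cv2.resize(im[p[1]-35:p[1]+35,p[0]-40:p[0]+40],(300,262),interpolation=3)
o[:400,:480]=cv2.resize(a[:,:,::-1],None,fx=.75,fy=1)[:400,:480]
o[:262,490:790]=f(b[:,:,::-1],p);o[270:532,490:790]=f(c[:,:,::-1],q)
cv2.imwrite('pics/m3.png',o)
```

```text
[ 0.64196324 -0.00108384  0.09702399] [ 0.26 -0.02  0.2 ]
```

View pics/m3.png

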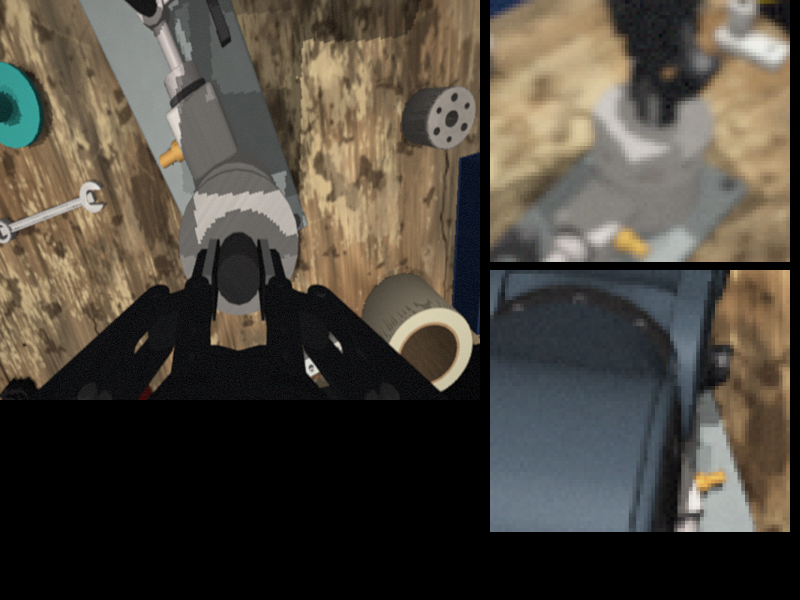

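The hover view shows the cover held level above the pot, roughly centred in the wrist and scene views. TCP readings are noisy by about 2 mm, so I average a few before descending.

```bash
cat >> h.py <<'E'
def avg(n=10):
    P=[];F=[]
    for _ in range(n):
        st=r.read_state(); P.append(st['ee_pos']);F.append(st['ft_force']); r.camera('wrist')
    st=r.read_state(); st['ee_pos']=np.mean(P,0); st['F']=np.mean(F,0); st['sd']=np.std(P,0); return st
E
python3 - <<'E'
from h import *
st=avg(); print(st['ee_pos'],st['sd'],shift([.6394,-.0007,.078],st),st['F'])
E
```

```text
[ 0.64121027 -0.0019982   0.09592277] [0.00033503 0.00022456 0.00055378] [0.21 0.09 1.79] [-0.13232309 -0.44532841 -3.3401554 ]
```

>>> apply_moves --targets '[{"grip": 0,"tx": 0.2,"ty": 0.1,"tz": 0.2,"yaw": 0},{"grip": 0,"tx": 0.2,"ty": 0.1,"tz": 0.5,"yaw": 0},{"grip": 0,"tx": 0.2,"ty": 0.1,"tz": 0.8,"yaw": 0},{"grip": 0,"tx": 0.2,"ty": 0.1,"tz": 1.1,"yaw": 0},{"grip": 0,"tx": 0.2,"ty": 0.1,"tz": 1.3,"yaw": 0}]'

```text
t: 5.75
ee_pos: [0.639, -0.0008, 0.0818]
tcp_rot: [-0.0, 0.113, 0.994, 0.0]
ft_force: [0.3, -0.1, -4.5]
width: 0.0263
grasp_force: 60.0
```

>>> apply_moves --targets '[{"grip": 0,"tx": 0,"ty": 0,"tz": 0.2,"yaw": 0},{"grip": 0,"tx": 0,"ty": 0,"tz": 0.4,"yaw": 0},{"grip": 0,"tx": 0,"ty": 0,"tz": 0.5,"yaw": 0},{"grip": 0,"tx": 0,"ty": 0,"tz": 0.5,"yaw": 0},{"grip": 0,"tx": 0,"ty": 0,"tz": 0.5,"yaw": 0}]'

```text
t: 6.25
ee_pos: [0.6393, -0.0008, 0.0774]
tcp_rot: [0.0, 0.113, 0.994, -0.0]
ft_force: [0.5, 0.5, -2.3]
width: 0.0258
grasp_force: 60.0
```

Run:
```python
from h import *
st=avg(6); print(st['ee_pos'],st['sd'],st['F'],st['moment'])
```

```text
[ 0.63922783 -0.00077028  0.07738733] [3.27357856e-05 6.67067497e-06 1.28586364e-05] [ 0.27678313  0.03985284 -3.01941924] [-0.04062263  0.00905914  0.0132929 ]
```

>>> apply_moves --targets '[{"grip": 0,"tx": 0,"ty": 0,"tz": 0.1,"yaw": 0},{"grip": 0,"tx": 0,"ty": 0,"tz": 0.15,"yaw": 0},{"grip": 0,"tx": 0,"ty": 0,"tz": 0.2,"yaw": 0},{"grip": 0,"tx": 0,"ty": 0,"tz": 0.2,"yaw": 0}]'

```text
t: 6.95
ee_pos: [0.6393, -0.0008, 0.0771]
tcp_rot: [0.0, 0.113, 0.994, -0.0]
ft_force: [-3.4, -0.1, 7.3]
width: 0.0259
grasp_force: 61.2
```

Contact comes at TCP z 0.077, which is exactly the seated height. I release and retreat.

>>> apply_moves --targets '[{"grip": 40,"tx": 0,"ty": 0,"tz": 0,"yaw": 0},{"grip": 60,"tx": 0,"ty": 0,"tz": 0,"yaw": 0},{"grip": 80,"tx": 0,"ty": 0,"tz": 0,"yaw": 0},{"grip": 80,"tx": 0,"ty": 0,"tz": 0,"yaw": 0},{"grip": 80,"tx": 0,"ty": 0,"tz": -1,"yaw": 0}]'

```text
t: 7.45
ee_pos: [0.638, -0.0006, 0.0841]
tcp_rot: [-0.002, 0.113, 0.994, 0.0]
ft_force: [-0.3, 0.7, -0.4]
width: 0.0681
grasp_force: 0.0
```

>>> apply_moves --targets '[{"grip": 80,"tx": 0,"ty": 0,"tz": -3,"yaw": 0},{"grip": 80,"tx": 0,"ty": 0,"tz": -7,"yaw": 0},{"grip": 80,"tx": 0,"ty": 0,"tz": -11,"yaw": 0},{"grip": 80,"tx": 0,"ty": 0,"tz": -12,"yaw": 0},{"grip": 80,"tx": 0,"ty": 0,"tz": -12,"yaw": 0}]'

```text
t: 7.95
ee_pos: [0.6406, -0.0009, 0.2084]
tcp_rot: [0.003, 0.113, 0.994, -0.0]
ft_force: [0.1, -1.0, -0.1]
width: 0.0682
grasp_force: 0.0
```

Run:
```python
from h import *
# stand yaw from wrist picture w2 pot centre is (.6394,-.0007); plate edges measured from top => ~0.26
th=.262; u=np.array([np.cos(th),np.sin(th)]); pot=np.array([.6394,-.0007]); h=pot-.145*u
print('handle',h); st=r.read_state()
print(st['ee_pos'],shift([*h,.2],st),'yaw x',yaw_x(st),'want',th+np.pi/2, 'limits j6',st['joint_pos'])
```

```text
handle [ 0.49934829 -0.03825686]
[ 0.64064058 -0.00093812  0.20836066] [12.93 -6.81  0.76] yaw x 2.914917251958263 want 1.8327963267948966 limits j6 [-1.75610231e-01  5.71318245e-01  1.41902923e+00  7.36181169e-06
  1.14536159e+00 -1.51973508e+00]
```

>>> apply_moves --targets '[{"grip": 80,"tx": 2.6,"ty": -1.4,"tz": 0,"yaw": 0.14},{"grip": 80,"tx": 5.2,"ty": -2.8,"tz": 0,"yaw": 0.28},{"grip": 80,"tx": 7.8,"ty": -4.1,"tz": 0,"yaw": 0.42},{"grip": 80,"tx": 10.4,"ty": -5.5,"tz": 0,"yaw": 0.56},{"grip": 80,"tx": 12.9,"ty": -6.8,"tz": 0,"yaw": 0.7}]'

```text
t: 8.45
ee_pos: [0.4955, -0.0378, 0.2036]
tcp_rot: [-0.002, 0.45, 0.893, -0.0]
ft_force: [-0.2, -0.5, 0.0]
width: 0.0681
grasp_force: 0.0
```

>>> apply_moves --targets '[{"grip": 80,"tx": 0,"ty": 0,"tz": 0,"yaw": 0.14},{"grip": 80,"tx": 0,"ty": 0,"tz": 0,"yaw": 0.28},{"grip": 80,"tx": 0,"ty": 0,"tz": 0,"yaw": 0.38},{"grip": 80,"tx": 0,"ty": 0,"tz": 0,"yaw": 0.38},{"grip": 80,"tx": 0,"ty": 0,"tz": 0,"yaw": 0.38}]'

```text
t: 8.95
ee_pos: [0.4973, -0.0378, 0.2042]
tcp_rot: [-0.001, 0.607, 0.795, -0.0]
ft_force: [-0.2, 0.0, -0.1]
width: 0.0684
grasp_force: 0.0
```

Run:
```python
from h import *
st=avg(4); print(st['ee_pos'],yaw_x(st),st['t'])
save('wrist','pics/w4.png'); save('scene','pics/s4.png')
print(proj('wrist',[.4993,-.0383,.102],st))
```

```text
[ 0.49763374 -0.03785583  0.20454001] 1.8357493172929686 9.15
[319.76422785 198.75515856]
```

View pics/w4.png

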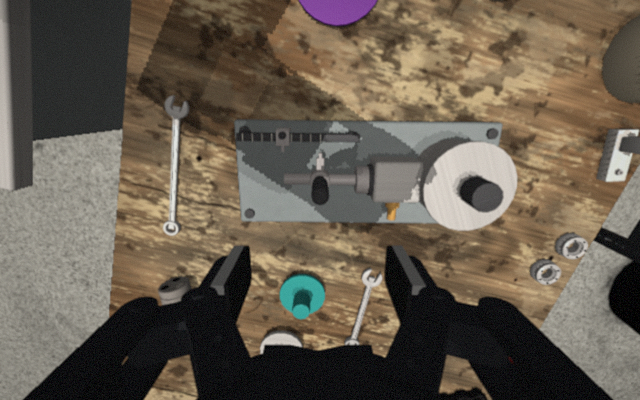

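The wrist view has the stand axis horizontal, with the cover seated at (470,186) and the handle top at (320,197). The pointer is at about (320,155) and the clip at about (283,138). I'll enlarge the index area and check the disc.

Run:
```python
from h import *
st=r.read_state(); a=cv2.imread('pics/w4.png')
cv2.imwrite('pics/c4.png',cv2.resize(a[115:215,225:345],None,fx=6,fy=6,interpolation=2))
hsv=cv2.cvtColor(a,cv2.COLOR_BGR2HSV); m=np.zeros((400,640),np.uint8)
w=((hsv[:,:,2]>125)&(hsv[:,:,1]<60)).astype(np.uint8)*255; cv2.circle(m,(470,186),52,255,-1); w&=m
k=max(cv2.findContours(w,0,1)[0],key=cv2.contourArea); e=cv2.fitEllipse(cv2.convexHull(k)); print(e,at('wrist',e[0],.068,st))
l=at('wrist',(e[0][0]-e[1][0]/2,e[0][1]),.068,st)-at('wrist',(e[0][0]+e[1][0]/2,e[0][1]),.068,st); print(np.linalg.norm(l))
for z in(.037,):
  d=at('wrist',(320,153),z,st)-at('wrist',(283,150),z,st); print(d, np.linalg.norm(d))
e1,e2=at('wrist',(236,123),.012,st),at('wrist',(501,122),.012,st);print('plate yaw',np.arctan2(*(e2-e1)[1::-1]),np.linalg.norm(e2-e1))
```

```text
((469.55767822265625, 183.93270874023438), (87.41385650634766, 103.6071548461914), 42.057373046875) [0.63907612 0.00347882 0.068     ]
0.08431127253108842
[0.03801209 0.00707489 0.        ] 0.038664884962954775
plate yaw 0.26784634474725705 0.2893444233348384
```

View pics/c4.png

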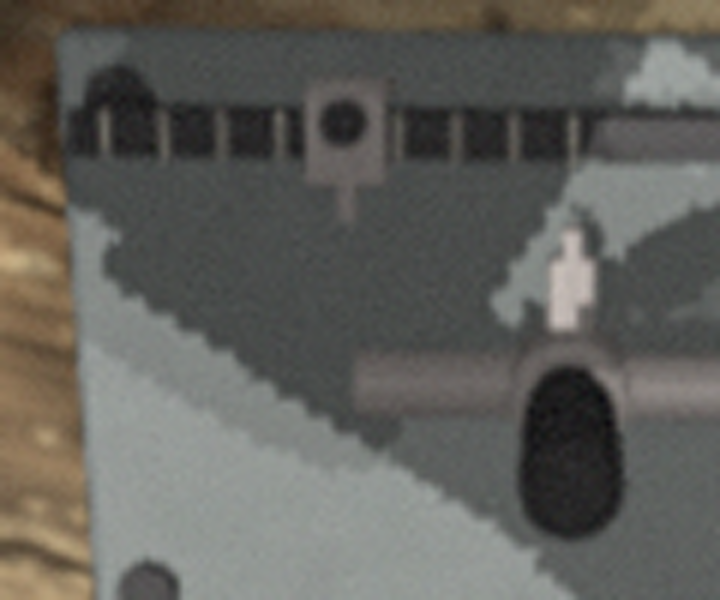

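The crop shows the fin tip at full-image (282.8,152) and the pointer tip at (320.5,153.3). The gap is about 39 mm along −x. I descend on the handle.

Run:
```python
from h import *
st=avg(4); print(shift([.4995,-.0388,.059],st))
d=at('wrist',(320.5,153.3),.037,st)-at('wrist',(282.8,152),.037,st); u=np.array([np.cos(.267),np.sin(.267)]); print('pull',d[:2]@u)
print('pointer x', (at('wrist',(320.5,153.3),.037,st)[:2]-[.6394,-.0007])@u+.06)
```

```text
[-0.11  0.11 14.63]
pull 0.03934954470366878
pointer x -0.08325393535661113
```

>>> apply_moves --targets '[{"grip": 80,"tx": -0.1,"ty": 0.1,"tz": 4,"yaw": 0},{"grip": 80,"tx": -0.1,"ty": 0.1,"tz": 8,"yaw": 0},{"grip": 80,"tx": -0.1,"ty": 0.1,"tz": 11,"yaw": 0},{"grip": 80,"tx": -0.1,"ty": 0.1,"tz": 13.5,"yaw": 0},{"grip": 80,"tx": -0.1,"ty": 0.1,"tz": 14.6,"yaw": 0}]'

```text
t: 9.95
ee_pos: [0.4983, -0.0384, 0.0573]
tcp_rot: [-0.002, 0.608, 0.794, -0.001]
ft_force: [-0.1, 0.3, 1.0]
width: 0.0684
grasp_force: 0.0
```

>>> apply_moves --targets '[{"grip": 80,"tx": 0,"ty": 0,"tz": 0,"yaw": 0},{"grip": 40,"tx": 0,"ty": 0,"tz": 0,"yaw": 0},{"grip": 0,"tx": 0,"ty": 0,"tz": 0,"yaw": 0},{"grip": 0,"tx": 0,"ty": 0,"tz": 0,"yaw": 0},{"grip": 0,"tx": 0,"ty": 0,"tz": 0,"yaw": 0}]'

```text
t: 10.45
ee_pos: [0.5003, -0.0389, 0.0605]
tcp_rot: [0.001, 0.608, 0.794, 0.001]
ft_force: [0.6, -0.6, 4.8]
width: 0.0148
grasp_force: 58.3
```

>>> apply_moves --targets '[{"grip": 0,"tx": 0,"ty": 0,"tz": 0,"yaw": 0},{"grip": 0,"tx": 0,"ty": 0,"tz": 0,"yaw": 0},{"grip": 0,"tx": 0,"ty": 0,"tz": 0,"yaw": 0}]'

```text
t: 10.75
ee_pos: [0.5003, -0.0389, 0.0605]
tcp_rot: [0.001, 0.608, 0.794, 0.001]
ft_force: [-0.3, 0.8, 7.0]
width: 0.0145
grasp_force: 58.5
```

>>> apply_moves --targets '[{"grip": 0,"tx": 0,"ty": -0.8,"tz": -0.1,"yaw": 0},{"grip": 0,"tx": 0,"ty": -1.6,"tz": -0.1,"yaw": 0},{"grip": 0,"tx": 0,"ty": -2.4,"tz": -0.1,"yaw": 0},{"grip": 0,"tx": 0,"ty": -3.2,"tz": -0.1,"yaw": 0},{"grip": 0,"tx": 0,"ty": -3.7,"tz": -0.1,"yaw": 0}]'

```text
t: 11.25
ee_pos: [0.4656, -0.048, 0.0606]
tcp_rot: [0.002, 0.609, 0.794, 0.002]
ft_force: [7.2, 7.0, -4.9]
width: 0.0145
grasp_force: 59.3
```

>>> apply_moves --targets '[{"grip": 0,"tx": 0,"ty": 0,"tz": 0,"yaw": 0},{"grip": 0,"tx": 0,"ty": 0,"tz": 0,"yaw": 0},{"grip": 0,"tx": 0,"ty": 0,"tz": 0,"yaw": 0}]'

```text
t: 11.55
ee_pos: [0.4659, -0.0479, 0.0606]
tcp_rot: [0.002, 0.608, 0.794, 0.002]
ft_force: [6.3, 6.9, -3.3]
width: 0.0147
grasp_force: 59.4
```

Run:
```python
from h import *
st=avg(4); u=np.array([np.cos(.267),np.sin(.267)]); print(st['ee_pos'],st['F'],'pull',(np.array([.5003,-.0389])-st['ee_pos'][:2])@u)
a=save('wrist','pics/w5.png')[:,:,::-1]
p=proj('wrist',[*(st['ee_pos'][:2]+.03*np.array([-u[1],u[0]])),.037],st).astype(int); print(p)
x0=p[0]-50;y0=max(p[1]-40,0);print(x0,y0)
cv2.imwrite('pics/c5.png',cv2.resize(a[y0:y0+80,x0:x0+100],None,fx=7,fy=7,interpolation=2))
```

```text
[ 0.46597207 -0.04784568  0.06058126] [ 6.20578815  6.64919079 -3.21192266] pull 0.035471795220447695
[317 189]
267 149
```

View pics/c5.png

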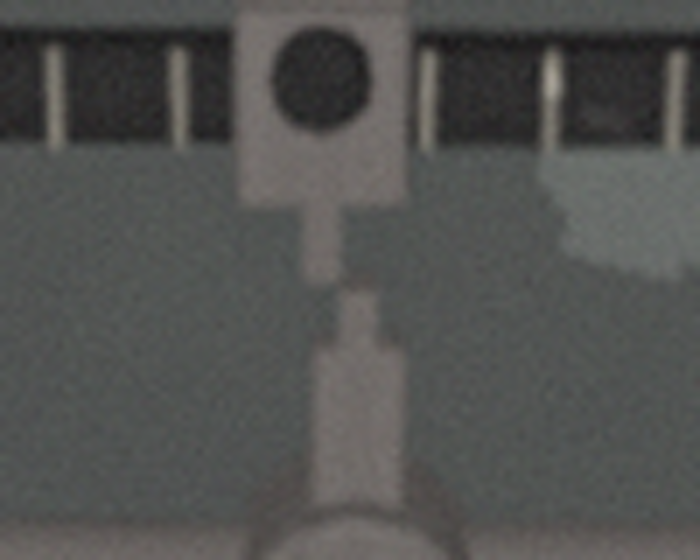

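The crop shows the fin centre at 321.5 and the pointer tip at 358.5, a gap of 37 crop px or 5.3 px. That is about 3.0 mm still to go at 0.565 mm/px.

>>> apply_moves --targets '[{"grip": 0,"tx": 0,"ty": -0.1,"tz": 0,"yaw": 0},{"grip": 0,"tx": 0,"ty": -0.2,"tz": 0,"yaw": 0},{"grip": 0,"tx": 0,"ty": -0.3,"tz": 0,"yaw": 0},{"grip": 0,"tx": 0,"ty": -0.3,"tz": 0,"yaw": 0},{"grip": 0,"tx": 0,"ty": -0.3,"tz": 0,"yaw": 0}]'

```text
t: 12.3
ee_pos: [0.4632, -0.0486, 0.0606]
tcp_rot: [0.002, 0.608, 0.794, 0.002]
ft_force: [5.5, 7.0, -3.3]
width: 0.0142
grasp_force: 59.4
```

Run:
```python
from h import *
st=avg(4); u=np.array([np.cos(.267),np.sin(.267)]); print(st['ee_pos'],st['F'],'pull',(np.array([.5003,-.0389])-st['ee_pos'][:2])@u,st['t'])
a=save('wrist','pics/w6.png')[:,:,::-1]
cv2.imwrite('pics/c6.png',cv2.resize(a[149:229,267:367],None,fx=7,fy=7,interpolation=2))
g=cv2.cvtColor(a,cv2.COLOR_BGR2HSV).astype(int)
b=a.astype(int); red=b[:,:,2]-b[:,:,0]   # metal is reddish, plate bluish
for y in range(178,202):
    row=np.clip(red[y,295:340]+8,0,None)*(red[y,295:340]>-3); 
    xs=np.arange(295,340); k=row>0
    print(y,k.sum(),round((xs*row).sum()/max(row.sum(),1),2))
```

```text
[ 0.4631635  -0.04859416  0.0605792 ] [ 5.68601242  7.00348469 -3.16296776] pull 0.03837832918825456 12.5
178 40 316.62
179 41 318.57
180 34 315.56
181 37 317.89
182 36 317.07
183 40 316.96
184 37 316.32
185 34 319.09
186 40 318.15
187 40 317.4
188 33 316.66
189 38 317.98
190 32 319.55
191 41 316.94
192 38 316.85
193 33 318.19
194 34 318.31
195 43 316.5
196 41 317.56
197 38 317.37
198 39 317.03
199 42 316.3
200 41 317.95
201 34 318.26
```

View pics/c6.png

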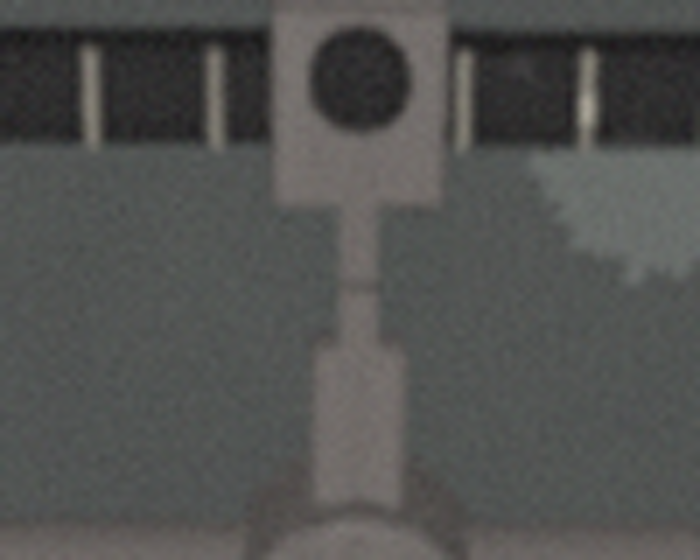

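The crop shows the fin (339–380) and the pointer (338–380) in line. The slide is held, so I hand in.

```bash
python3 -c "
from h import *
print(r.sign_off())"
```

```text
the job is handed in; nothing more can be done
None
```

I put the large white cover on the pot and let go of it, then pulled the purge slide about 39 mm and held it with its pointer in line with the index clip when I handed in. The cover met the rim at the seated height; I did not measure its level separately after letting go.

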